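# Store two surface readings with a two-stage trigger probe

## Robot

A 7-joint arm with a two-finger parallel gripper is mounted at the origin on the work surface. World frame = base frame: x ahead of the robot, y to its left, z up, the work surface at z = 0. Lengths are in m, angles in degrees, forces in N, time in s.
With the tool pointing down it reaches from about 0.425 to 0.825 m from the base axis. Payload 3.6 kg.
Tool frame: the origin (TCP) lies at the very end of the fingers, on their centre line; the grasp point (between the pads) lies 19 mm behind it; z points along the fingers, y is the line along which they close (so a half turn about z gives the same grasp; the last joint's range is limited). The gripper opens to 93 mm and grips with 3 to 60 N. Pads are 15 mm wide; open, the fingers measure 128 mm over their backs; the gripper's body (75 mm by 188 mm) begins 65 mm behind the grasp point.
Start: joints at [-1.518, 35.231, -0.722, 81.555, 0.464, 63.22, -2.315], TCP at [0.65, 0, 0.219] pointing down, gripper open.
Joint ranges: [-178.69, 178.69], [-17.37, 117.87], [-77.05, 75.6], [15.02, 138.74], [-78.02, 258.01], [0.78, 113.62], [-162.83, 162.83]. Speed limits (degrees/s): [159.86, 159.86, 180, 180, 180, 180, 180].

## Interface

Orientations are given as a 3x3 rotation matrix whose columns are the frame's x, y, z axes.
In Python, from bench import arm gives the robot as it stands.
- The arm moves only by the shell command python3 -m pendant 'ROWS' [FORCE]. ROWS is JSON, a list of rows, each a list of 3 entries, a list of its own where there are three numbers: the shift along the tool's x, y, z scaled (see below), then the turn about the tool's z scaled (see below), then the closure, from -1 (fully open) to 1 (shut). In form: [[[x, y, z], yaw, claw], ...]. A call has 1 to 8 rows; each row shifts and turns the commanded pose from where the row before left it, along the tool's axes as they then stand; what a row does not reach is not made up. The controller multiplies each number of a shift by 0.2 m and each number of a turn by 60 degrees. A row lasts 1/10 s, in which the tool goes at most 50 mm and 8.59 degrees, less where a joint would pass 70% of its speed; a pose out of reach is approached as far as the arm can. A call with a number of a shift or a turn outside -1 to 1 is refused whole. A call with a gripper value outside its range is refused whole. The fingers move at their own pace and stop on an object; FORCE is the grip in N (left out, the last holds). Time passes only in rows, so rows that do not move let the fingers close. It gives the time, the measured TCP pose, the force, the opening and the grip force at its end, in the units of the state.
- arm.read_state(): the state, without advancing time (a new reading comes with each control period).
- arm.grab_frame(name): name is "scene" or "side" or "wrist"; returns (picture, depth): 384x512x3 uint8, blue, green, red; 384x512 float32, m along the optical axis (not along the pixel's ray), 0 where there is no reading.
- arm.camera_model(name): a dict with "fx", "fy", "cx", "cy" (pixels), "rvec" (rotation vector, rad) and "tvec" (3), from world to camera coordinates, as OpenCV has them; the wrist camera has in their place "tool_from_camera" (4x4, takes a point from camera to tool coordinates, whose origin is the TCP and whose axes are the flange's). Camera axes: x right, y down, z forward; pixel columns grow to the right and rows downward; lengths in m; the calibration is good to about 2 mm. A picture is of the moment at which its call begins: read the wrist's pose just before it. camera_model takes no time and is no camera call.
- arm.sign_off(): hands the job in; it is judged then, once.
The state is a dict: "clock": time; "joints": joint angles; "qvel": joint speeds; "joint_efforts": joint torques, N m; "position": TCP position; "orientation": TCP orientation; "contact_force": force on the tool from outside, world axes, zero at the start; "ft_torque": the same for the moment, N m; "gripper_width": finger opening in m; "grasp_force": force on a finger pad.
Only numpy, scipy, OpenCV 4.12 (cv2) and the standard library are available. Lean on these libraries where they do the work, as an engineer would, in place of code of your own. Each camera call takes 0.05 s, during which the arm holds its last target. There are 200 camera calls.

## Task

Check the warming plate: lift the probe out of its stand by its trigger grip and touch the tip gently to the round boss, then to the square boss, each time squeezing the trigger past its pressure point, all the way in, for about half a second to store a reading, and easing it back out of the second stage before lifting off. Everywhere else keep the squeeze short of the pressure point, or a false reading is stored. Finally put the probe back upright in its stand, let go, and leave the other things on the bench where they are.

Things in the scene. Friction and masses are not known exactly. Their poses are not given: they have to be found in the camera images.
- probe: Loose surface probe, 170 g, upright in its stand. Origin: centre of the collar's underside; z up. Collar 50 mm across, z 0 to 8. Below: shaft 14 mm across to z=-60, brass tip to z=-85. Above: white grip body, x 30 mm wide, y -26 (flat back, for one finger) to +6, z 8 to 78. Grip at z 40 to 45, across y: 52 mm wide free, 44 at the pressure point, 38 fully in.
- trigger_face (a point): Centre of the outer face of the trigger (for the other finger), a flat grey plate, x 24 mm wide, z 18 to 70 mm, on the grip's +y side: at y = +26, z = 44 mm in the probe's frame when free. It slides straight towards the probe's -y. With a centring gripper the probe shifts along its +y by half of any squeeze.
- trigger_first (a joint): First stage of the trigger, metres: 0 free, 0.008 at the pressure point; the spring rises from 5 to 10 N.
- trigger_second (a joint): Second stage, m: 0 up to the pressure point, 0.006 fully in (stores above 0.0045; over 0.0025 off the two bosses is a false reading). Yields only above 16 N, 22 N for full travel; both stages spring back. Choose the stage by finger opening: about 47 mm carries the probe in the first stage, a command of 34 mm with 30 to 40 N grip goes fully in.
- tip (a joint): Travel of the sprung probe tip into the shaft, metres: 0 free, 0.008 at its stop; the spring rises from 1.4 to 4.2 N. About 0.004 is a good touch.
- probe_tip (a point): Centre of the flat lower end of the brass tip, 85 mm below the probe's origin when free; 8 mm diameter.
- stand: Fixed probe stand: square foot 120 x 120 x 8 mm with an upright square aluminium sleeve, outside 52 x 52 mm, opening 32 x 32 mm, rim at z = 110 mm. Origin: centre of its underside. The shaft hangs in the sleeve and the collar's underside rests on the rim, so the probe's origin is then 110 mm above the stand's.
- plate: Fixed warming plate, white case with an aluminium top, 200 (x) x 260 (y) x 70 mm high, with three bosses 8 mm high on top. Origin: centre of its underside.
- boss_round_top (a point): Centre of the top of the round brass boss on the plate, 30 mm diameter, 78 mm above the bench: first reading.
- boss_round: The round boss; origin at the centre of its underside.
- boss_square_top (a point): Centre of the top of the square brass boss on the plate, 28 x 28 mm, 78 mm above the bench: second reading.
- boss_square: The square boss; origin at the centre of its underside.
- boss_bar: The narrow bar-shaped brass boss on the plate, 12 x 46 mm, 8 mm high; not used. Origin at the centre of its underside.
- jar: Bystander: white jar with a blue cap, 72 mm diameter, 105 mm tall. Origin: centre of its underside.
- bottle: Bystander: amber bottle, 56 mm diameter, 100 mm tall. Origin: centre of its underside.
- tube_rack: Bystander: blue rack of small tubes, 80 x 180 mm, 63 mm tall. Origin: centre of its underside.
- tip_box: Bystander: grey box with a clear top, 87 x 122 mm, 63 mm tall. Origin: centre of its underside.
- dish: Bystander: flat round dish, 90 mm diameter, 16 mm tall, between the stand and the plate. Origin: centre of its underside.
- beaker: Bystander: glass beaker, 66 mm diameter, 80 mm tall. Origin: centre of its underside.
Things that resemble listed ones, but are neither listed nor needed, are in the scene too. Leave any purple or white look-alike of the stand alone.

How it is judged:
By the outcome, as a careful person would: the job done as asked, in the order asked, and still so for the second after the job is handed in, with the robot touching nothing.
It also fails if it takes over 67 s, if anything falls off the work surface, if the arm or the gripper's body presses on something with over 40 N, if the wrist force passes 120 N, or if a joint passes its speed limit or range.

## Working session

There is one attempt and no reset: what is moved stays moved. The work goes in short steps, Python scripts to look and compute and a shell command to move; the robot and the scene stay as the last step left them, time stands still between calls to the robot, and variables do not carry over. Pictures are saved under pics/ and viewed, at most 10 in all, crops included, and the job is handed in when it is done.

```bash
ls; mkdir -p pics
cat > h.py <<'E'
import numpy as np, cv2
from bench import arm
def cam(name, st=None):
    m=arm.camera_model(name); K=np.array([[m['fx'],0,m['cx']],[0,m['fy'],m['cy']],[0,0,1]])
    if name=='wrist':
        T=np.eye(4); T[:3,:3]=np.array(st['orientation']).reshape(3,3); T[:3,3]=st['position']
        C=T@np.array(m['tool_from_camera']); return K,C[:3,:3],C[:3,3]
    R=cv2.Rodrigues(np.array(m['rvec'],float))[0]; return K,R.T,-R.T@np.array(m['tvec'],float).ravel()
def shot(name,tag):
    st=arm.read_state(); im,d=arm.grab_frame(name); K,R,t=cam(name,st)
    cv2.imwrite(f'pics/{tag}.png',im); np.savez(f'pics/{tag}.npz',im=im,d=d,K=K,R=R,t=t); return im,d,K,R,t
def load(tag):
    z=np.load(f'pics/{tag}.npz'); return [z[k] for k in ('im','d','K','R','t')]
def ray(K,R,u,v): return R@np.linalg.solve(K,[u,v,1.])
def onplane(S,u,v,h):
    K,R,t=S[2:]; r=ray(K,R,u,v); return t+r*(h-t[2])/r[2]
def cloud(S):
    im,d,K,R,t=S; v,u=np.indices(d.shape); P=np.stack([(u-K[0,2])/K[0,0]*d,(v-K[1,2])/K[1,1]*d,d],-1)
    return P@R.T+t
def proj(S,p):
    K,R,t=S[2:]; q=K@(R.T@(np.array(p)-t)); return q[:2]/q[2]
E
python3 - <<'E'
from h import *
S=shot('scene','scene'); D=shot('side','side'); W=shot('wrist','wrist')
big=np.hstack([cv2.imread('pics/scene.png'),cv2.imread('pics/side.png')])
s=arm.read_state(); print(s); print(S[4],D[4],W[4],W[3])
E
```

```text
pics
{'clock': 0.15, 'joints': array([-1.51840489, 35.27484981, -0.72407243, 81.61892509,  0.46293095,
       63.22055796, -2.31377079]), 'qvel': array([ 0.14081618, -0.09994655,  0.06730254, -0.26371223, -0.04304338,
        0.08243776,  0.01086197]), 'joint_efforts': array([ 1.13936116e-03, -4.59350109e+01,  2.09416850e-01, -1.65943640e+01,
       -6.11101720e-02,  1.81601685e-02,  1.63591380e-04]), 'position': array([6.49395063e-01, 3.29519094e-05, 2.17773737e-01]), 'orientation': array([[-9.00437157e-05,  9.99998102e-01, -1.94646211e-03],
       [ 9.99999996e-01,  9.00696670e-05,  1.32449053e-05],
       [ 1.34201974e-05, -1.94646091e-03, -9.99998106e-01]]), 'contact_force': array([0.30943625, 0.452342  , 0.83380882]), 'ft_torque': array([-0.00492247,  0.03068282, -0.04318749]), 'grasp_force': 0.0, 'gripper_width': 0.09278986732648464}
[1.32012314 0.44902874 0.74428079] [0.24313705 0.71158326 0.83919573] [0.64912521 0.08118302 0.38411802] [[ 9.99997909e-01  7.72794088e-04 -1.89335584e-03]
 [ 1.88595276e-04 -9.56753258e-01 -2.90900615e-01]
 [-2.03628065e-03  2.90899650e-01 -9.56751403e-01]]
```

View pics/scene.png

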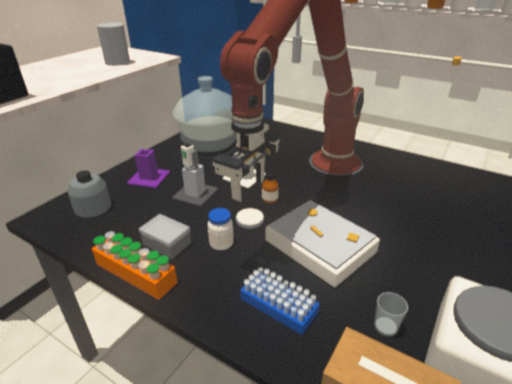

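View pics/side.png

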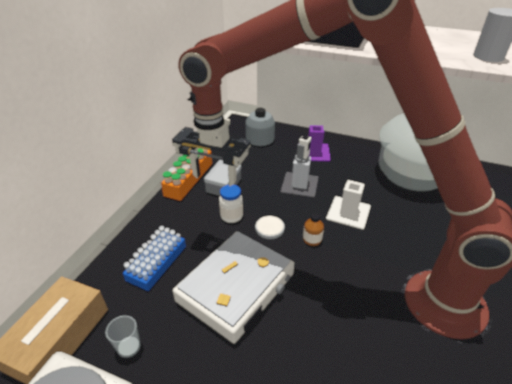

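View pics/wrist.png

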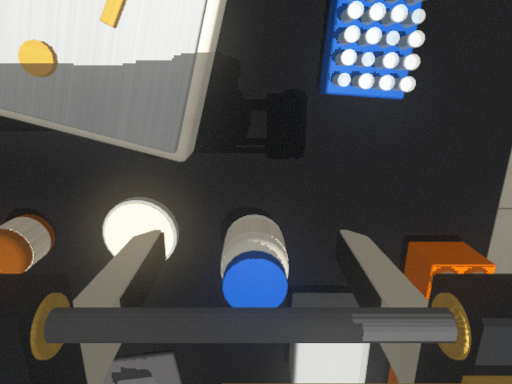

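The scene view shows the probe in the grey metal stand at about (193,178). The purple look-alike is at (148,168). The side view shows the probe at (301,165), the purple look-alike at (318,145) and the white one at (350,203). On the plate in the side view, the round boss is at (263,263), the bar at (230,267) and the square at (223,300).

Candidates for the stand (side pixels) are grey (300,172), purple (318,145) and white (350,203). I choose the grey one because it holds the probe. Next is a close crop and the measurements.

Run:
```python
from h import *
S=load('scene'); D=load('side')
a=cv2.resize(S[0][135:215,150:250],None,fx=4,fy=4,interpolation=cv2.INTER_CUBIC)
b=cv2.resize(D[0][125:205,260:360],None,fx=4,fy=4,interpolation=cv2.INTER_CUBIC)
cv2.imwrite('pics/crop1.png',np.hstack([a,b]))
for n,X,(u0,u1,v0,v1) in (('scene',S,(165,222,138,210)),('side',D,(275,325,130,200))):
    P=cloud(X)[v0:v1,u0:u1]; ok=X[1][v0:v1,u0:u1]>0
    for lo,hi in ((.004,.02),(.09,.107),(.11,.119),(.122,.15),(.15,.18),(.18,.2)):
        q=P[ok&(P[...,2]>lo)&(P[...,2]<hi)]
        if len(q): print(n,lo,hi,len(q),np.median(q,0).round(4),np.percentile(q,3,0).round(4),np.percentile(q,97,0).round(4))
    q=P[ok]; print('ztop',np.sort(q[:,2])[-12:].round(3))
# bosses
for n,X in (('scene',S),('side',D)):
    h=cv2.cvtColor(X[0],cv2.COLOR_BGR2HSV); m=cv2.inRange(h,(10,110,110),(30,255,255))
    c,_,st,ce=[*cv2.connectedComponentsWithStats(m)]
    P=cloud(X)
    for i in range(1,c):
        if st[i,4]>15: print(n,st[i],ce[i].round(1),onplane(X,*ce[i],.078).round(4),np.median(P[_==i],0).round(4))
```

```text
scene 0.004 0.02 520 [ 0.5162 -0.3197  0.0078] [ 0.2045 -0.5221  0.0046] [ 0.5571 -0.2751  0.0187]
scene 0.09 0.107 99 [ 0.518  -0.3147  0.1001] [ 0.4698 -0.3546  0.0909] [ 0.6363 -0.1173  0.1066]
scene 0.11 0.119 74 [ 0.5108 -0.3245  0.1156] [ 0.4805 -0.3561  0.1102] [ 0.5223 -0.3087  0.1187]
scene 0.122 0.15 105 [ 0.5072 -0.334   0.1374] [ 0.491  -0.3627  0.124 ] [ 0.5124 -0.312   0.1493]
scene 0.15 0.18 139 [ 0.506  -0.3337  0.1679] [ 0.4867 -0.3591  0.1514] [ 0.5126 -0.3116  0.1794]
scene 0.18 0.2 60 [ 0.4999 -0.3432  0.1868] [ 0.4852 -0.3617  0.1805] [ 0.5095 -0.3268  0.1912]
ztop [0.345 0.345 0.345 0.345 0.345 0.345 0.345 0.345 0.345 0.345 0.346 0.346]
side 0.004 0.02 670 [ 0.476  -0.3289  0.0075] [ 0.4325 -0.5693  0.0044] [ 0.549  -0.2747  0.0163]
side 0.09 0.107 128 [ 0.4885 -0.3213  0.0989] [ 0.4625 -0.5714  0.0904] [ 0.5143 -0.3051  0.1062]
side 0.11 0.119 80 [ 0.4869 -0.3232  0.1145] [ 0.466  -0.5372  0.1103] [ 0.5136 -0.308   0.1185]
side 0.122 0.15 79 [ 0.4844 -0.3185  0.1378] [ 0.4743 -0.3569  0.124 ] [ 0.5043 -0.3099  0.1492]
side 0.15 0.18 116 [ 0.4859 -0.3282  0.169 
[... 988 characters left out ...]
   57 3703] [375.4 362.9] [0.8472 0.4168 0.078 ] [0.8373 0.4025 0.0803]
side [183 143  29  12  60] [199.3 147.6] [ 0.8776 -0.3135  0.078 ] [0.6987 0.0212 0.3285]
side [161 156  51  44 723] [184.5 181.3] [ 0.8258 -0.1144  0.078 ] [ 0.8454 -0.13    0.0364]
side [305 219  19  15 213] [313.5 226.6] [ 0.3746 -0.0651  0.078 ] [ 0.3758 -0.0754  0.0668]
side [258 258  10   9  69] [262.6 261.6] [0.4642 0.1097 0.078 ] [0.4639 0.1093 0.0777]
side [223 262  14  10  51] [229.4 266.7] [0.5374 0.1573 0.078 ] [0.5375 0.1576 0.0776]
side [   0  280  103  103 3641] [ 44.7 333.5] [0.8367 0.4774 0.078 ] [0.8321 0.4805 0.0796]
side [217 294  13  11  95] [223.1 299.5] [0.5098 0.2525 0.078 ] [0.5097 0.2531 0.0777]
```

View pics/crop1.png

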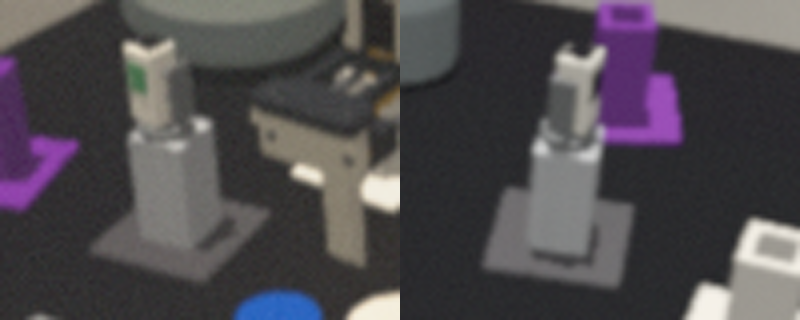

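The crop confirms the choice: white grip with a green label, and a grey trigger facing world +y, standing in the grey sleeve. I'll move to a hover above the probe for wrist views.

```bash
python3 -m pendant '[[[0,0,-0.2],0,-1],[[-0.1,-0.05,-0.2],0,-1],[[-0.23,-0.105,0],0,-1],[[-0.23,-0.105,0],0,-1],[[-0.23,-0.105,0],0,-1],[[-0.23,-0.105,0],0,-1],[[-0.23,-0.105,0],0,-1],[[-0.23,-0.105,0],0,-1]]' 40
python3 -m pendant '[[[-0.2,-0.1,0],0.125,-1],[[0,0,0],0.125,-1],[[0,0,0],0.125,-1],[[0,0,0],0.125,-1],[[0,0,0],0.125,-1],[[0,0,0],0.125,-1],[[0,0,0],0.125,-1],[[0,0,0],0.125,-1]]'
python3 -m pendant '[[[0,0,0],0.125,-1],[[0,0,0],0.125,-1],[[0,0,0],0.125,-1],[[0,0,0],0.125,-1],[[0,0,0],0,-1],[[0,0,0],0,-1]]'
python3 - <<'E'
from h import *
S=shot('wrist','w1'); print(arm.read_state()['joints'].round(1))
W=load('wrist')
h=cv2.cvtColor(W[0],cv2.COLOR_BGR2HSV); m=cv2.inRange(h,(10,110,110),(30,255,255))
c,l,st,ce=cv2.connectedComponentsWithStats(m); P=cloud(W)
for i in range(1,c):
    if st[i,4]>300: print(st[i],ce[i].round(1),onplane(W,*ce[i],.078).round(4),np.median(P[l==i],0).round(4))
E
```

```text
clock: 0.95
position: [0.5141, -0.2944, 0.2985]
orientation: [[-0.0, 1.0, -0.0], [1.0, 0.0, 0.0], [0.0, -0.0, -1.0]]
contact_force: [0.4, -0.8, -0.4]
gripper_width: 0.0929
grasp_force: 0.0
clock: 1.75
position: [0.4952, -0.3326, 0.2982]
orientation: [[0.869, 0.495, -0.001], [0.495, -0.869, 0.001], [-0.0, -0.001, -1.0]]
contact_force: [-0.3, 0.2, -0.8]
gripper_width: 0.093
grasp_force: 0.0
clock: 2.35
position: [0.4953, -0.3326, 0.2983]
orientation: [[1.0, 0.003, -0.001], [0.003, -1.0, 0.0], [-0.001, -0.0, -1.0]]
contact_force: [-0.1, 0.1, 0.0]
gripper_width: 0.093
grasp_force: 0.0
[ 16.9  28.1  24.5  84.2 -12.   70.3 -47. ]
[101   0  24  27 434] [112.1  11.6] [0.5353 0.1416 0.078 ] [0.5352 0.1417 0.0782]
[  18   40   39   37 1068] [37.1 58.2] [0.4671 0.1059 0.078 ] [0.4673 0.106  0.0783]
[  0 234  32  40 873] [ 11.5 256.3] [ 0.4066 -0.0816  0.078 ] [ 0.3986 -0.087   0.0675]
[ 404  242   92   59 2835] [441.9 262.2] [ 0.8435 -0.0877  0.078 ] [ 0.8604 -0.1013  0.0425]
[451 300  20  59 416] [463.1 329.8] [ 0.8801 -0.1697  0.078 ] [0.6965 0.0303 0.3218]
```

View pics/w1.png

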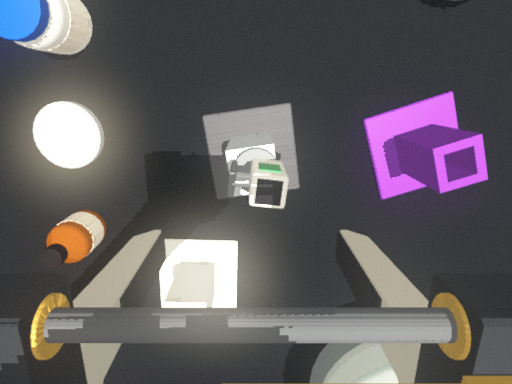

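The wrist view shows the white grip top at (268,185), with the trigger at about (241,183) on the left (+y) side, and the stand foot at about (252,150). The purple and white look-alikes lie clear at (430,150) and (200,275). Now for the exact pose and yaw.

Run:
```python
from h import *
S=load('w1'); im,d=S[:2]; P=cloud(S); Z=P[...,2]
def rect(q,n):
    r=cv2.minAreaRect((q[:,:2]*1000).astype(np.float32)); print(n,len(q),'z',np.median(q[:,2]).round(4),'c',np.round(r[0],1),'size',np.round(r[1],1),'ang',round(r[2],1)); print(cv2.boxPoints(r).round(1).tolist())
box=np.zeros(d.shape,bool); box[90:215,195:305]=1; box&=d>0
zz=Z[box]; print(np.histogram(zz,bins=[0,.004,.012,.05,.1,.107,.113,.116,.121,.13,.16,.176,.183,.186,.19,.195]))
rect(P[box&(Z>.184)],'top'); rect(P[box&(Z>.004)&(Z<.012)],'foot')
hs=cv2.cvtColor(im,cv2.COLOR_BGR2HSV)
rect(P[box&(Z>.105)&(Z<.1125)],'rim'); 
q=P[box&(Z>.125)&(Z<.181)]; rect(q,'mid')
tr=box&(Z>.17)&(Z<.183); rect(P[tr],'trig'); print(np.c_[np.argwhere(tr)[:,::-1],P[tr].round(3)][::6])
g=cv2.resize(im[95:215,195:305],None,fx=5,fy=5,interpolation=cv2.INTER_CUBIC); cv2.imwrite('pics/crop2.png',g)
```

```text
(array([3642, 4337,  163,  295,   49,  426,   22,  529,   49,  317,  332,
        255,   59,  937,  225]), array([0.   , 0.004, 0.012, 0.05 , 0.1  , 0.107, 0.113, 0.116, 0.121,
       0.13 , 0.16 , 0.176, 0.183, 0.186, 0.19 , 0.195]))
top 1211 z 0.1891 c [ 491.5 -348.7] size [32.1 30.4] ang 83.6
[[474.70001220703125, -362.8999938964844], [504.8999938964844, -366.29998779296875], [508.3999938964844, -334.3999938964844], [478.20001220703125, -331.1000061035156]]
foot 4337 z 0.0083 c [ 491.5 -335.4] size [120.3 120.1] ang 8.3
[[423.29998779296875, -284.70001220703125], [440.70001220703125, -403.5], [559.7000122070312, -386.1000061035156], [542.2999877929688, -267.29998779296875]]
rim 437 z 0.1103 c [ 491.6 -335.4] size [52.2 52. ] ang 8.3
[[462.1000061035156, -313.3999938964844], [469.5, -364.8999938964844], [521.2000122070312, -357.3999938964844], [513.7999877929688, -305.8999938964844]]
mid 903 z 0.1683 c [ 495.2 -338.5] size [51.3 28.3] ang 84.7
[[478.79998779296875, -362.70001220703125], [506.8999938964844, -365.29998779296875], [511.70001220703125, -314.29998779296875], [483.5, -31
[... 3127 characters left out ...]
 1.80e-01]
 [ 2.29e+02  1.87e+02  4.93e-01 -3.14e-01  1.80e-01]
 [ 2.50e+02  1.87e+02  4.91e-01 -3.33e-01  1.73e-01]
 [ 2.33e+02  1.88e+02  4.92e-01 -3.17e-01  1.79e-01]
 [ 2.31e+02  1.89e+02  4.91e-01 -3.16e-01  1.81e-01]
 [ 2.29e+02  1.90e+02  4.90e-01 -3.14e-01  1.81e-01]
 [ 2.28e+02  1.91e+02  4.89e-01 -3.13e-01  1.80e-01]
 [ 2.27e+02  1.92e+02  4.88e-01 -3.12e-01  1.79e-01]
 [ 2.33e+02  1.92e+02  4.88e-01 -3.17e-01  1.80e-01]
 [ 2.32e+02  1.93e+02  4.87e-01 -3.17e-01  1.80e-01]
 [ 2.31e+02  1.94e+02  4.86e-01 -3.16e-01  1.80e-01]
 [ 2.30e+02  1.95e+02  4.86e-01 -3.15e-01  1.81e-01]
 [ 2.30e+02  1.96e+02  4.84e-01 -3.15e-01  1.79e-01]
 [ 2.49e+02  1.98e+02  4.83e-01 -3.32e-01  1.82e-01]]
```

View pics/crop2.png

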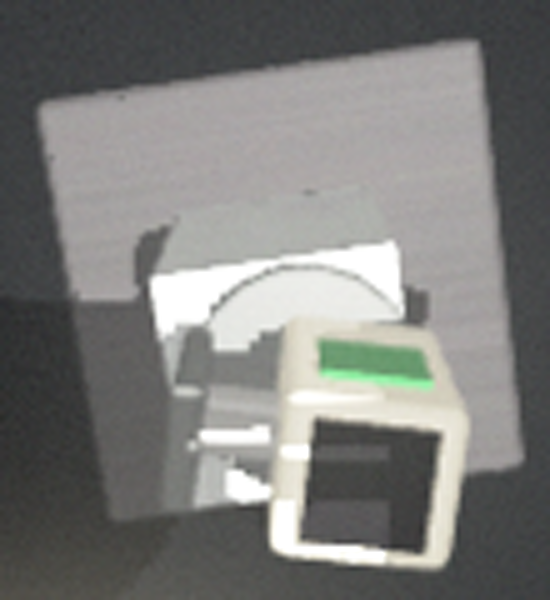

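The pose is consistent. The top is 30x32 mm at z 0.189 and the rim is 0.110. The probe origin is about (0.4926, -0.3388) with yaw about -6°, and the stand centre is (0.4915, -0.3354). I'll turn +6°, align, descend and grip to 47 mm at low force.

```bash
python3 -m pendant '[[[0,0,0],0.1,-1],[[-0.01,0.032,0],0,-1],[[0,0,0.14],0,-1],[[0,0,0.14],0,-1],[[0,0,0.14],0,-1],[[0,0,0.14],0,-1],[[0,0,0.14],0,-0.5],[[0,0,0.12],0,-0.3]]' 13
python3 -m pendant '[[[0,0,0],0,-0.15],[[0,0,0],0,-0.08],[[0,0,0],0,-0.02],[[0,0,0],0,-0.01],[[0,0,0],0,-0.01],[[0,0,0],0,-0.01]]' 13
```

```text
clock: 3.2
position: [0.4921, -0.3394, 0.1332]
orientation: [[0.995, -0.101, -0.001], [-0.101, -0.995, 0.0], [-0.001, -0.0, -1.0]]
contact_force: [0.6, 0.3, -0.3]
gripper_width: 0.0812
grasp_force: 0.0
clock: 3.8
position: [0.4934, -0.3413, 0.1365]
orientation: [[0.994, -0.105, 0.003], [-0.105, -0.994, -0.004], [0.004, 0.004, -1.0]]
contact_force: [-0.6, -3.2, 4.8]
gripper_width: 0.0477
grasp_force: 8.8
```

```bash
python3 -m pendant '[[[0,0,0],0,-0.01],[[0,0,0],0,-0.01],[[0,0,0],0,-0.01]]' 13
python3 -m pendant '[[[0,0,-0.05],0,-0.01],[[0,0,-0.05],0,-0.01],[[0,0,0],0,-0.01]]' 13
python3 - <<'E'
from h import *
S=shot('side','s2');T=shot('scene','c2')
a=cv2.resize(T[0][110:215,140:270],None,fx=3,fy=3,interpolation=cv2.INTER_CUBIC)
b=cv2.resize(S[0][100:205,245:375],None,fx=3,fy=3,interpolation=cv2.INTER_CUBIC)
cv2.imwrite('pics/crop3.png',np.hstack([a,b]))
E
```

```text
clock: 4.1
position: [0.4934, -0.3414, 0.1364]
orientation: [[0.994, -0.105, 0.003], [-0.105, -0.994, -0.004], [0.003, 0.004, -1.0]]
contact_force: [-0.1, -3.1, 6.2]
gripper_width: 0.047
grasp_force: 9.0
clock: 4.4
position: [0.4934, -0.3386, 0.1557]
orientation: [[0.995, -0.104, 0.002], [-0.104, -0.995, 0.0], [0.002, -0.0, -1.0]]
contact_force: [-0.3, -0.1, -1.9]
gripper_width: 0.0472
grasp_force: 7.4
```

View pics/crop3.png

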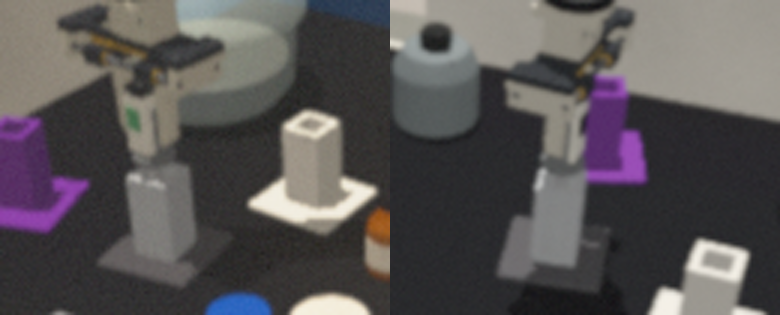

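The probe is free of the rim by about 20 mm and holds at 47 mm with 7–8 N. I'll keep lifting, then check tilt and tip with the cameras.

```bash
python3 -m pendant '[[[0,0,-0.08],0,-0.01],[[0,0,-0.11],0,-0.01],[[0,0,-0.11],0,-0.01],[[0,0,-0.11],0,-0.01],[[0,0,-0.08],0,-0.01],[[0,0,-0.04],0,-0.01],[[0,0,0],0,-0.01]]' 13
python3 -m pendant '[[[-0.015,-0.09,0],0,-0.01],[[-0.03,-0.18,0],0,-0.01],[[-0.03,-0.18,0],0,-0.01],[[-0.03,-0.18,0],0,-0.01],[[-0.03,-0.18,0],0,-0.01],[[-0.03,-0.18,0],0,-0.01],[[-0.03,-0.18,0],0,-0.01],[[-0.03,-0.18,0],0,-0.01]]' 13
python3 -m pendant '[[[-0.03,-0.18,0],0,-0.01],[[-0.03,-0.18,0],0,-0.01],[[-0.03,-0.18,0],0,-0.01],[[-0.03,-0.18,0],0,-0.01],[[-0.03,-0.18,0],0,-0.01],[[-0.015,-0.09,0],0,-0.01],[[0,0,0],0,-0.01]]' 13
python3 - <<'E'
from h import *
st=arm.read_state(); p=st['position']; R=st['orientation']
S=shot('side','s3');T=shot('scene','c3')
out=[]
for X in (S,T):
    u,v=proj(X,p-[0,0,.05]).astype(int); print(u,v)
    out.append(cv2.resize(X[0][max(v-60,0):max(v-60,0)+130,max(u-50,0):max(u-50,0)+100],(400,520),interpolation=cv2.INTER_CUBIC)); print(max(u-50,0),max(v-60,0))
cv2.imwrite('pics/crop4.png',np.hstack(out))
for X in (S,T):
    P=cloud(X); k=(np.abs(P[...,0]-p[0])<.04)&(np.abs(P[...,1]-p[1])<.04)&(X[1]>0)
    for lo in np.arange(.12,.25,.01):
        q=P[k&(P[...,2]>=lo)&(P[...,2]<lo+.01)]
        if len(q)>3: print(lo.round(2),len(q),q.min(0).round(4)[:2],q.max(0).round(4)[:2],np.median(q,0).round(4))
E
```

```text
clock: 5.2
position: [0.4929, -0.3391, 0.2611]
orientation: [[0.995, -0.104, 0.001], [-0.104, -0.995, -0.0], [0.001, 0.0, -1.0]]
contact_force: [0.0, 0.1, -1.9]
gripper_width: 0.0471
grasp_force: 7.4
clock: 6.0
position: [0.475, -0.064, 0.2594]
orientation: [[0.995, -0.104, -0.003], [-0.104, -0.995, 0.0], [-0.003, -0.0, -1.0]]
contact_force: [0.3, 0.9, -1.7]
gripper_width: 0.0475
grasp_force: 7.4
clock: 6.7
position: [0.4626, 0.1383, 0.2591]
orientation: [[0.995, -0.097, -0.003], [-0.097, -0.995, 0.001], [-0.003, -0.0, -1.0]]
contact_force: [0.7, 0.4, -1.3]
gripper_width: 0.0472
grasp_force: 7.4
259 233
209 173
327 176
277 116
0.15 10 [0.4561 0.1409] [0.462 0.145] [0.4589 0.1428 0.1535]
0.16 7 [0.4565 0.1416] [0.4617 0.1446] [0.4591 0.1429 0.164 ]
0.17 11 [0.4528 0.138 ] [0.4632 0.1478] [0.4558 0.1456 0.1758]
0.18 20 [0.4533 0.1382] [0.4633 0.1476] [0.4575 0.1464 0.1852]
0.19 18 [0.4532 0.1381] [0.4634 0.1479] [0.4568 0.1455 0.1959]
0.2 17 [0.4533 0.1386] [0.4627 0.1488] [0.4559 0.1454 0.2062]
0.21 7 [0.4542 0.1436] [0.4628 0.1491] [0.4595 0.147  0.2134]
0.23 84 [0.4354 0.125 ] [0.4814 0.1666] [0.4514 0.1566 0.2386]
0.24 81 [0.4383 0.1211] [0.4783 0.1653] [0.4486 0.1518 0.2411]
0.15 8 [0.4611 0.1327] [0.4693 0.1398] [0.4648 0.1388 0.1543]
0.16 10 [0.4631 0.1324] [0.4698 0.1391] [0.4663 0.1371 0.1647]
0.17 10 [0.4603 0.1345] [0.4712 0.1424] [0.4686 0.1404 0.1759]
0.18 16 [0.4622 0.1315] [0.4716 0.1438] [0.4682 0.1387 0.1843]
0.19 15 [0.4627 0.1319] [0.4705 0.1421] [0.4682 0.1373 0.1936]
0.2 18 [0.4627 0.1306] [0.4722 0.1436] [0.4688 0.1402 0.2048]
0.21 15 [0.4642 0.1326] [0.4714 0.1428] [0.4683 0.1391 0.2158]
0.22 4 [0.4687 0.1319] [0.4728 0.1383] [0.471  0.1363 0.222 ]
0.23 46 [0.4561 0.1139] [0.4902 0.162 ] [0.4824 0.1453 0.2376]
0.24 91 [0.4457 0.1111] [0.4898 0.1606] [0.4763 0.1411 0.2422]
```

View pics/crop4.png

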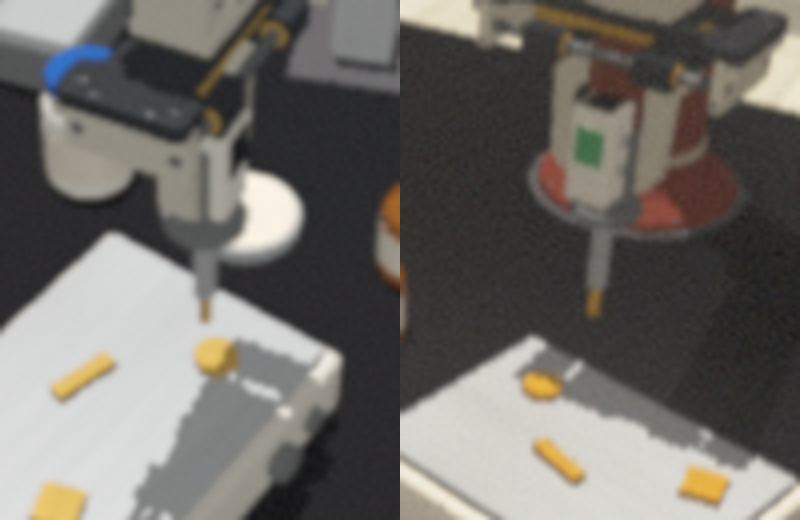

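The shaft hangs plumb with the tip at z≈0.15, one row past the round boss. I'll correct sideways, descend to just above it and feel for contact.

```bash
python3 -m pendant '[[[0.02,0.084,0],0,-0.01],[[0.019,0.084,0],0,-0.01],[[0,0,0],0,-0.01],[[0,0,0.1],0,-0.01],[[0,0,0.12],0,-0.01],[[0,0,0.06],0,-0.01],[[0,0,0.03],0,-0.01],[[0,0,0],0,-0.01]]' 13
python3 - <<'E'
from h import *
p=arm.read_state()['position']
for n in ('side','scene'):
    X=shot(n,n+'4'); P=cloud(X); hs=cv2.cvtColor(X[0],cv2.COLOR_BGR2HSV)
    k=(np.abs(P[...,0]-p[0])<.02)&(np.abs(P[...,1]-p[1])<.02)&(X[1]>0)
    for lo in np.arange(.074,.14,.006):
        q=P[k&(P[...,2]>=lo)&(P[...,2]<lo+.006)]
        if len(q)>1: print(n,lo.round(3),len(q),np.median(q,0).round(4))
E
```

```text
clock: 7.6
position: [0.4679, 0.1001, 0.198]
orientation: [[0.994, -0.105, -0.002], [-0.105, -0.994, -0.0], [-0.002, 0.001, -1.0]]
contact_force: [0.5, 0.5, -2.4]
gripper_width: 0.0472
grasp_force: 7.4
side 0.074 69 [0.4634 0.1072 0.0777]
side 0.08 4 [0.4627 0.114  0.0801]
side 0.086 5 [0.4646 0.1058 0.0906]
side 0.092 4 [0.4663 0.104  0.094 ]
side 0.098 5 [0.4647 0.1046 0.1007]
side 0.104 3 [0.4629 0.1035 0.1044]
side 0.11 7 [0.4645 0.1069 0.1141]
side 0.116 9 [0.4616 0.1072 0.1186]
side 0.122 11 [0.4635 0.1068 0.1253]
side 0.128 8 [0.4631 0.1075 0.131 ]
side 0.134 8 [0.4642 0.1081 0.135 ]
side 0.14 12 [0.4628 0.1075 0.1423]
scene 0.074 46 [0.4703 0.1062 0.0776]
scene 0.08 5 [0.4734 0.1048 0.0805]
scene 0.086 5 [0.4707 0.1024 0.0894]
scene 0.092 5 [0.4716 0.1018 0.0959]
scene 0.098 6 [0.4703 0.1016 0.1017]
scene 0.104 2 [0.4708 0.1022 0.1065]
scene 0.11 5 [0.4726 0.1041 0.1139]
scene 0.116 8 [0.4752 0.1034 0.1189]
scene 0.122 9 [0.4734 0.1037 0.1261]
scene 0.128 7 [0.4751 0.1038 0.1311]
scene 0.134 9 [0.4752 0.1036 0.1363]
scene 0.14 10 [0.4748 0.1033 0.1435]
```

```bash
python3 -m pendant '[[[0,-0.025,0.02],0,-0.01],[[0,0,0.02],0,-0.01],[[0,0,0],0,-0.01],[[0,0,0],0,-0.01]]' 13
for i in 1 2; do python3 -m pendant '[[[0,0,0.01],0,-0.01],[[0,0,0],0,-0.01],[[0,0,0],0,-0.01]]' 13; done
```

```text
clock: 8.1
position: [0.4688, 0.1053, 0.1906]
orientation: [[0.995, -0.104, -0.0], [-0.104, -0.995, -0.0], [-0.0, 0.0, -1.0]]
contact_force: [-0.6, 0.0, -2.2]
gripper_width: 0.0471
grasp_force: 7.4
clock: 8.4
position: [0.4692, 0.1052, 0.1889]
orientation: [[0.995, -0.105, 0.001], [-0.105, -0.995, 0.0], [0.001, -0.0, -1.0]]
contact_force: [-0.7, 0.6, -0.3]
gripper_width: 0.0471
grasp_force: 7.5
clock: 8.7
position: [0.4691, 0.1053, 0.1868]
orientation: [[0.995, -0.105, 0.0], [-0.105, -0.995, 0.0], [0.0, -0.0, -1.0]]
contact_force: [0.2, -0.1, 0.9]
gripper_width: 0.0476
grasp_force: 7.5
```

Contact is at about z 0.1893. I'll press 1 mm more, squeeze fully with compensation for the 4.5 mm shift, and check.

```bash
python3 -m pendant '[[[0,0,0.006],0,-0.01],[[0,0,0],0,-0.01],[[0,0.011,0],0,0.27],[[0,0.011,0],0,0.27],[[0,0,0],0,0.27],[[0,0,0],0,0.27]]' 35
python3 -m pendant '[[[0,0,0],0,0.27],[[0,0,0],0,0.27],[[0,0,0],0,0.27]]' 35
```

```text
clock: 9.3
position: [0.4685, 0.1012, 0.1856]
orientation: [[0.995, -0.104, 0.0], [-0.104, -0.995, 0.001], [0.0, -0.001, -1.0]]
contact_force: [0.1, -0.2, 1.8]
gripper_width: 0.0362
grasp_force: 35.0
clock: 9.6
position: [0.4685, 0.1011, 0.1855]
orientation: [[0.995, -0.104, 0.0], [-0.104, -0.995, 0.0], [0.0, -0.0, -1.0]]
contact_force: [0.4, 1.4, 1.5]
gripper_width: 0.0363
grasp_force: 35.0
```

```bash
python3 -m pendant '[[[0,0,0],0,0.27],[[0,-0.011,0],0,0.1],[[0,-0.011,0],0,-0.01],[[0,0,0],0,-0.01],[[0,0,0],0,-0.01],[[0,0,0],0,-0.01]]' 35
python3 -c "
from bench import arm; s=arm.read_state(); print(s['gripper_width'],s['grasp_force'],s['contact_force'])"
```

```text
clock: 10.2
position: [0.4688, 0.105, 0.1854]
orientation: [[0.995, -0.105, -0.0], [-0.105, -0.995, -0.0], [-0.0, 0.0, -1.0]]
contact_force: [0.2, -0.2, 1.5]
gripper_width: 0.047
grasp_force: 7.8
0.04696646522588826 7.832009419798851 [ 0.21697051 -0.20919899  1.47776067]
```

```bash
python3 -m pendant '[[[0,0,-0.05],0,-0.01],[[0,0,-0.1],0,-0.01],[[0.02,-0.1,-0.05],0,-0.01],[[0.032,-0.15,0],0,-0.01],[[0.032,-0.15,0],0,-0.01],[[0.032,-0.15,0],0,-0.01],[[0.022,-0.11,0],0,-0.01],[[0.014,-0.073,0],0,-0.01]]' 13
python3 -m pendant '[[[0,0,0],0,-0.01],[[0,0,0.05],0,-0.01],[[0,0,0.06],0,-0.01],[[0,0,0.03],0,-0.01],[[0,0,0],0,-0.01],[[0,0,0],0,-0.01]]' 13
python3 - <<'E'
from h import *
p=arm.read_state()['position']
for n in ('side','scene'):
    X=shot(n,n+'5'); P=cloud(X); hs=cv2.cvtColor(X[0],cv2.COLOR_BGR2HSV)
    k=(np.abs(P[...,0]-p[0])<.022)&(np.abs(P[...,1]-p[1])<.022)&(X[1]>0)
    for lo in np.arange(.074,.12,.006):
        q=P[k&(P[...,2]>=lo)&(P[...,2]<lo+.006)]
        if len(q)>1: print(n,lo.round(3),len(q),np.median(q,0).round(4))
E
```

```text
clock: 11.0
position: [0.5136, 0.2505, 0.2251]
orientation: [[0.995, -0.102, -0.002], [-0.102, -0.995, 0.001], [-0.002, -0.001, -1.0]]
contact_force: [-0.1, -0.7, -2.7]
gripper_width: 0.0474
grasp_force: 7.4
clock: 11.6
position: [0.5144, 0.2473, 0.1973]
orientation: [[0.994, -0.105, -0.0], [-0.105, -0.994, -0.0], [-0.0, 0.0, -1.0]]
contact_force: [0.6, -0.3, -1.7]
gripper_width: 0.0473
grasp_force: 7.4
side 0.074 106 [0.5084 0.2518 0.0771]
side 0.08 9 [0.5134 0.2523 0.0809]
side 0.086 4 [0.5121 0.252  0.0877]
side 0.092 5 [0.5121 0.2515 0.0944]
side 0.098 4 [0.512  0.2519 0.1018]
side 0.11 8 [0.5091 0.2545 0.1139]
side 0.116 8 [0.5076 0.2544 0.1184]
scene 0.074 66 [0.5173 0.2499 0.0779]
scene 0.08 3 [0.5188 0.2415 0.0807]
scene 0.086 4 [0.5195 0.2489 0.0884]
scene 0.092 6 [0.5193 0.2497 0.0944]
scene 0.098 6 [0.5202 0.25   0.101 ]
scene 0.104 3 [0.5199 0.2482 0.1063]
scene 0.11 6 [0.5215 0.2488 0.1132]
scene 0.116 11 [0.5219 0.2506 0.1186]
```

```bash
python3 -m pendant '[[[-0.0125,-0.005,0.015],0,-0.01],[[0,0,0.015],0,-0.01],[[0,0,0.01],0,-0.01],[[0,0,0],0,-0.01],[[0,0,0],0,-0.01]]' 13
python3 -m pendant '[[[0,0,0.01],0,-0.01],[[0,0,0.008],0,-0.01],[[0,0,0],0,-0.01],[[0,0,0],0,-0.01]]' 13
```

```text
clock: 12.2
position: [0.5121, 0.2492, 0.1895]
orientation: [[0.995, -0.105, 0.0], [-0.105, -0.995, 0.0], [0.0, -0.0, -1.0]]
contact_force: [-0.2, -0.4, -1.9]
gripper_width: 0.047
grasp_force: 7.4
clock: 12.6
position: [0.5122, 0.2491, 0.1861]
orientation: [[0.995, -0.105, 0.0], [-0.105, -0.995, 0.0], [0.0, -0.0, -1.0]]
contact_force: [-1.1, 0.0, 0.2]
gripper_width: 0.0475
grasp_force: 7.5
```

```bash
python3 -m pendant '[[[0,0,0.005],0,-0.01],[[0,0,0],0,-0.01],[[0,0.011,0],0,0.27],[[0,0.011,0],0,0.27],[[0,0,0],0,0.27],[[0,0,0],0,0.27],[[0,0,0],0,0.27],[[0,0,0],0,0.27]]' 35
python3 -m pendant '[[[0,0,0],0,0.27],[[0,0,0],0,0.27],[[0,-0.011,0],0,0.1],[[0,-0.011,0],0,-0.01],[[0,0,0],0,-0.01],[[0,0,0],0,-0.01],[[0,0,0],0,-0.01]]' 35
```

```text
clock: 13.4
position: [0.5117, 0.2451, 0.185]
orientation: [[0.995, -0.104, 0.0], [-0.104, -0.995, 0.0], [0.0, -0.001, -1.0]]
contact_force: [-0.0, 0.9, 1.2]
gripper_width: 0.0361
grasp_force: 35.0
clock: 14.1
position: [0.512, 0.2489, 0.1848]
orientation: [[0.995, -0.105, -0.0], [-0.105, -0.995, -0.0], [-0.0, 0.0, -1.0]]
contact_force: [0.1, -0.0, 1.8]
gripper_width: 0.0473
grasp_force: 7.7
```

Both readings were taken with about a 4 mm touch. Lifting and going back to the stand.

```bash
python3 -m pendant '[[[0,0,-0.05],0,-0.01],[[0,0,-0.1],0,-0.01],[[0,0,-0.12],0,-0.01],[[0,0,-0.1],0,-0.01],[[0.003,0.05,-0.03],0,-0.01],[[0.008,0.11,0],0,-0.01],[[0.013,0.18,0],0,-0.01],[[0.013,0.18,0],0,-0.01]]' 13
python3 -m pendant '[[[0.013,0.18,0],0,-0.01],[[0.013,0.18,0],0,-0.01],[[0.013,0.18,0],0,-0.01],[[0.013,0.18,0],0,-0.01],[[0.013,0.18,0],0,-0.01],[[0.013,0.18,0],0,-0.01],[[0.013,0.18,0],0,-0.01],[[0.013,0.18,0],0,-0.01]]' 13
python3 -m pendant '[[[0.013,0.18,0],0,-0.01],[[0.013,0.18,0],0,-0.01],[[0.013,0.18,0],0,-0.01],[[0.013,0.16,0],0,-0.01],[[0.009,0.09,0],0,-0.01],[[0,0,0],0,-0.01],[[0,0,0],0,-0.01]]' 13
```

```text
clock: 14.9
position: [0.5073, 0.1434, 0.264]
orientation: [[0.995, -0.103, -0.002], [-0.103, -0.995, -0.001], [-0.002, 0.001, -1.0]]
contact_force: [-0.1, -0.7, -1.7]
gripper_width: 0.0474
grasp_force: 7.4
clock: 15.7
position: [0.4975, -0.1453, 0.2641]
orientation: [[0.994, -0.105, -0.002], [-0.105, -0.994, 0.001], [-0.002, -0.0, -1.0]]
contact_force: [-0.4, 0.3, -2.3]
gripper_width: 0.0473
grasp_force: 7.4
clock: 16.4
position: [0.4939, -0.3013, 0.264]
orientation: [[0.994, -0.105, -0.002], [-0.105, -0.994, 0.002], [-0.002, -0.002, -1.0]]
contact_force: [0.5, 0.9, -1.9]
gripper_width: 0.0473
grasp_force: 7.4
```

```bash
python3 -m pendant '[[[0.005,0.09,0],0,-0.01],[[0.005,0.09,0],0,-0.01],[[0,0,0],0,-0.01],[[0,0,0],0,-0.01]]' 13
python3 - <<'E'
from h import *
for n in ('side','scene'):
    X=shot(n,n+'6'); P=cloud(X)
    k=(np.abs(P[...,0]-.4915)<.035)&(np.abs(P[...,1]+.3354)<.035)&(X[1]>0)
    d=X[4][:2]-[.49,-.335]; d/=np.linalg.norm(d); 
    for lo,r in ((.14,0),(.15,3),(.16,3),(.175,6),(.185,6),(.195,6),(.205,6)):
        q=P[k&(P[...,2]>=lo)&(P[...,2]<lo+.01)]
        if len(q)>1: m=np.median(q,0); m[:2]-=d*r/1000; print(n,lo,len(q),m.round(4))
    q=P[k&(P[...,2]>.106)&(P[...,2]<.1125)]; r=cv2.minAreaRect((q[:,:2]*1000).astype(np.float32)); print('rim',np.round(r[0],1),np.round(r[1],1))
E
```

```text
clock: 16.8
position: [0.4932, -0.336, 0.2645]
orientation: [[0.995, -0.103, -0.0], [-0.103, -0.995, 0.002], [-0.001, -0.002, -1.0]]
contact_force: [1.1, 0.1, -1.9]
gripper_width: 0.0473
grasp_force: 7.4
side 0.15 3 [ 0.4937 -0.3346  0.1556]
side 0.16 6 [ 0.4925 -0.3335  0.1655]
side 0.175 9 [ 0.4921 -0.3363  0.18  ]
side 0.185 12 [ 0.4913 -0.3341  0.1902]
side 0.195 12 [ 0.4928 -0.3351  0.2009]
side 0.205 14 [ 0.4927 -0.3342  0.2119]
rim [ 490.4 -334.9] [50.6 59.9]
scene 0.15 6 [ 0.497  -0.3342  0.1585]
scene 0.16 7 [ 0.4984 -0.3343  0.1688]
scene 0.175 9 [ 0.4982 -0.3356  0.1827]
scene 0.185 11 [ 0.4967 -0.3364  0.1912]
scene 0.195 11 [ 0.4974 -0.3326  0.2009]
scene 0.205 12 [ 0.4973 -0.3336  0.2099]
rim [ 494.9 -335.5] [57.5 54.4]
```

Shaft and sleeve are aligned to within about 3 mm, against 9 mm of play. Nudging, then inserting.

```bash
python3 -m pendant '[[[-0.01,0,0.05],0,-0.01],[[0,0,0.1],0,-0.01],[[0,0,0.12],0,-0.01],[[0,0,0.12],0,-0.01],[[0,0,0.12],0,-0.01],[[0,0,0.08],0,-0.01],[[0,0,0.03],0,-0.01],[[0,0,0],0,-0.01]]' 13
python3 -m pendant '[[[0,0,0.01],0,-0.01],[[0,0,0.01],0,-0.01],[[0,0,0],0,-0.01],[[0,0,0],0,-0.01]]' 13
```

```text
clock: 17.7
position: [0.4906, -0.3368, 0.1398]
orientation: [[0.995, -0.104, -0.002], [-0.104, -0.995, 0.002], [-0.002, -0.001, -1.0]]
contact_force: [0.2, -0.6, -2.2]
gripper_width: 0.0473
grasp_force: 7.4
clock: 18.1
position: [0.4912, -0.338, 0.1373]
orientation: [[0.995, -0.104, 0.001], [-0.104, -0.995, -0.0], [0.001, 0.0, -1.0]]
contact_force: [0.1, -0.2, -2.0]
gripper_width: 0.0472
grasp_force: 7.4
```

```bash
for i in 1 2; do python3 -m pendant '[[[0,0,0.006],0,-0.01],[[0,0,0.004],0,-0.01],[[0,0,0],0,-0.01]]' 13 | sed -n '1,2p;4p'; done
```

```text
clock: 18.4
position: [0.4918, -0.3383, 0.1363]
contact_force: [-0.5, 0.6, 4.6]
clock: 18.7
position: [0.4922, -0.3383, 0.1351]
contact_force: [-1.2, 1.2, 9.4]
```

Seated on the rim. I'll relax the push, open and retreat.

```bash
python3 -m pendant '[[[0,0,-0.012],0,-0.01],[[0,0,0],0,-0.06],[[0,0,0],0,-0.1],[[0,0,0],0,-0.14],[[0,0,0],0,-0.25],[[0,0,0],0,-0.5],[[0,0,0],0,-1],[[0,0,0],0,-1]]' 13
python3 -m pendant '[[[0,0,0],0,-1],[[0,0,0],0,-1],[[0,0,-0.05],0,-1],[[0,0,-0.14],0,-1],[[0,0,-0.18],0,-1],[[0,0,-0.18],0,-1],[[0,0,-0.18],0,-1],[[0,0,-0.1],0,-1]]'
python3 -m pendant '[[[0,0,0],0,-1],[[0,0,0],0,-1]]'
python3 - <<'E'
from h import *
S=shot('wrist','w9'); P=cloud(S); Z=P[...,2]; k=(abs(P[...,0]-.49)<.08)&(abs(P[...,1]+.335)<.08)&(S[1]>0)
for n,lo,hi in (('top',.184,.2),('rim',.105,.1125),('collar',.1155,.121)):
    q=P[k&(Z>lo)&(Z<hi)]; r=cv2.minAreaRect((q[:,:2]*1000).astype(np.float32)); print(n,len(q),np.median(q,0).round(4),np.round(r[0],1),np.round(r[1],1),r[2], np.percentile(q[:,2],[5,95]).round(4))
E
```

```text
clock: 19.5
position: [0.4909, -0.3382, 0.1352]
orientation: [[0.994, -0.105, -0.0], [-0.105, -0.994, -0.0], [-0.0, 0.0, -1.0]]
contact_force: [-0.5, 0.3, -0.7]
gripper_width: 0.0777
grasp_force: 0.0
clock: 20.3
position: [0.4916, -0.339, 0.3057]
orientation: [[0.994, -0.105, 0.005], [-0.105, -0.994, -0.004], [0.005, 0.003, -1.0]]
contact_force: [0.8, 0.3, 0.5]
gripper_width: 0.0929
grasp_force: 0.0
clock: 20.5
position: [0.4907, -0.3377, 0.3013]
orientation: [[0.995, -0.105, 0.0], [-0.105, -0.995, 0.0], [0.0, -0.0, -1.0]]
contact_force: [-0.4, -0.9, -0.1]
gripper_width: 0.0932
grasp_force: 0.0
top 1196 [ 0.4903 -0.347   0.1891] [ 489.2 -347.2] [31.7 29. ] 83.8102798461914 [0.1863 0.1908]
rim 496 [ 0.5119 -0.3237  0.1104] [ 491.6 -335.4] [52.4 51.9] 8.390180587768555 [0.1087 0.1115]
collar 494 [ 0.5048 -0.3294  0.1183] [ 496.1 -330.8] [31.6 49. ] 47.332366943359375 [0.1167 0.1196]
```

View pics/w9.png

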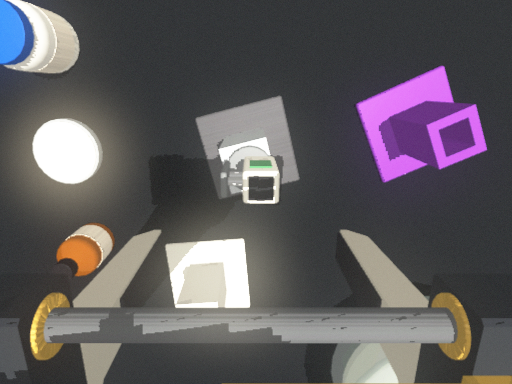

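The view shows the probe upright in its grey stand, with its top at (261,180), z 0.189, level, and the collar on the rim. The gripper is open and clear, and the neighbouring things are undisturbed.

```bash
python3 -c "
from bench import arm; print(arm.sign_off())"
```

```text
the job is handed in; nothing more can be done
None
```

I touched the round boss and then the square boss, held the trigger fully in for about half a second at each, put the probe back upright in its stand and let go, and handed the job in at about 20.6 s. The stored readings themselves I can't see; I judged them by the finger opening (36 mm, fully in).

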